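Put the bench glassware back on its own stations

TASK

Everything on this laboratory bench stands in another thing's place. Put each thing upright in the middle of its own place: the conical flask on the stirrer's plate, the metal beaker on the balance's pan, the squat jar on the round cork mat and the little tube rack in the steel tray; the bare white tile (or any bare bit of bench) may be used as a spare spot on the way. Set things down rather than drop them, tip nothing, and leave the glass measuring cylinder where it stands.

Things in the scene. Friction and masses are not known exactly. Their poses are not given: they have to be found in the camera images.
- flask: Small empty conical (Erlenmeyer) flask of clear glass with a dark rubber stopper, 102 high. Foot 64 diameter, narrowing to a straight neck of 26 diameter from 54 to 88 above the foot, then a 29 diameter lip and the stopper (88 to 102). Grip it by the neck, 70 to 80 above the foot. Loose, about 0.12 kg. Origin: centre of the underside; z up.
- beaker: Small empty open-topped bright metal beaker, round, 56 diameter at the rim and slightly narrower below, 75 high, wall 3, no handle. Grip it across the outside, about 50 above the underside. Loose, about 0.15 kg. Origin: centre of the underside; z up.
- jar: Squat round amber glass jar with a wide flat white screw cap: body 56 diameter up to 46, cap 58 diameter from 46 to 62 (the top). Closed. Grip it across the outside, about 40 above the underside. Loose, about 0.18 kg. Origin: centre of the underside; z up.
- tube_rack: Small square steel rack, 56 x 56 in plan, holding four glass tubes with black screw caps (2 x 2, fixed in it); caps' tops 86 above the underside. A flat steel band, from 44 to 60 above the underside, runs round all four sides: grip two opposite sides of the band (56 wide), 52 above the underside. Below the band are only thin corner posts and the base plate. Loose, about 0.22 kg. Origin: centre of the underside; x and y are square to its sides, z up.
- stirrer: Magnetic stirrer: white box 150 x 124 with two black knobs on its front, and on top a square white plate 106 x 110, whose upper face is 50 above the bench. Fixed. Home of the flask. Origin: at bench level under the centre of the plate; front towards its -x, z up.
- balance: Balance: grey box 160 x 130 with a dark display strip near its front edge and a round steel pan of 94 diameter, whose upper face is 50 above the bench. Pan and box are fixed. Home of the beaker. Origin: at bench level under the centre of the pan; front towards its -x, z up.
- cork_mat: Round flat cork mat, 110 diameter, 6 thick, fixed on the bench. Home of the jar. Origin: centre of its underside, at bench level; z up.
- tray: Square shallow steel tray, 120 x 120 outside, inner floor 6 above the bench, rim 3 thick and 12 above the bench. Fixed. Home of the tube rack. Origin: centre of its underside, at bench level; z up.
- tile: Plain square white tile, 110 x 110, 8 thick, flat on the bench, fixed. Bare at the start: the spare spot. Origin: centre of its underside, at bench level; z up.
- measuring_glass: Bystander: slender glass measuring cylinder, 130 high, 26 diameter tube with two white rings, on a 56 diameter foot, standing loose on the bench beyond the rest; leave it alone. Origin: centre of the underside; z up.
Things that resemble listed ones, but are neither listed nor needed, are in the scene too. What is shaped like the tray but blue is not meant.

How it is judged (in metres and radians):
At the end, for the whole second after the job is handed in: The flask stands on the stirrer's plate, the beaker on the balance's pan, the jar on the cork mat and the tube rack in the tray, each with its centre within 15 mm of the centre of its place, seated on it (5 mm below to 6 mm above its face), upright within 0.1 rad, released and at rest (horizontal distance between flask and stirrer below 0.015 m and z of flask in the frame of stirrer between 0.045 and 0.056 m and angle between each of flask, beaker, jar, tube_rack's own z axis and vertical below 0.1 rad and linear speed of each of flask, beaker, jar, tube_rack below 0.02 m/s and contact force between each of flask, beaker, jar, tube_rack and the fingers below 0.1 N and horizontal distance between beaker and balance below 0.015 m and z of beaker in the frame of balance between 0.045 and 0.056 m and horizontal distance between jar and cork_mat below 0.015 m and z of jar in the frame of cork_mat between 0.001 and 0.012 m and horizontal distance between tube_rack and tray below 0.015 m and z of tube_rack in the frame of tray between 0.001 and 0.012 m); the robot touches nothing.
It fails at once if one of the four things is tipped (more than 0.6 rad) (angle between any of flask, beaker, jar, tube_rack's own z axis and vertical above 0.6 rad).
It fails at once if one of the four things is dropped or knocked flying (faster than 0.6 m/s, a fall of about 2 cm, with no finger on it) ((linear speed of flask above 0.6 m/s and contact force between flask and the fingers below 0.05 N) or (linear speed of beaker above 0.6 m/s and contact force between beaker and the fingers below 0.05 N) or (linear speed of jar above 0.6 m/s and contact force between jar and the fingers below 0.05 N) or (linear speed of tube_rack above 0.6 m/s and contact force between tube_rack and the fingers below 0.05 N)).
It fails at once if the measuring cylinder is shifted by more than 20 mm or knocked over (distance of measuring_glass from where it was at the start of the episode above 0.02 m or angle between measuring_glass's own z axis and vertical above 0.3 rad).
It also fails if it takes over 152 s, if anything falls off the work surface, if the arm or the gripper's body presses on something with over 40 N, if the wrist force passes 120 N, or if a joint passes its speed limit or range.

ROBOT

A 6-joint arm with a two-finger parallel gripper is mounted at the origin on the work surface. World frame = base frame: x ahead of the robot, y to its left, z up, the work surface at z = 0. Lengths are in m, angles in degrees, forces in N, time in s.
With the tool pointing down it reaches from about 0.35 to 0.875 m from the base axis. Payload 4.2 kg.
Tool frame: the origin (TCP) lies midway between the tips of the shut fingers; the grasp point (between the pads) lies 19 mm behind it; y points along the fingers, z is the direction in which the jaws open and shut, and the axes are right-handed (so a half turn about y gives the same grasp; the last joint's range is limited). The gripper opens to 87 mm and grips with 3 to 60 N. Pads are 19 mm wide; open, the fingers measure 117 mm over their backs; the gripper's body (75 mm by 190 mm) begins 51 mm behind the grasp point.
Start: joints at [87.869, 22.042, 0.453, 0, -68.411, -14.817], TCP at [0.182, 0.598, 0.196] pointing down, gripper open.
Joint ranges: [-179.83, 179.83], [-69.29, 118.12], [-61.27, 80.66], [-181.25, 117.63], [-171.15, -9.14], [-177.46, 177.46]. Speed limits (degrees/s): [159.86, 159.86, 180, 180, 180, 180].

INTERFACE

Orientations are given as [roll, pitch, yaw] about the fixed x, y, z axes, in that order (R = Rz(yaw) Ry(pitch) Rx(roll)).
In Python, from workcell import env gives the robot as it stands. The module is installed in compiled form; this text tells all that it offers. Calls block until the motion is done:
- env.goto(position, orientation): joint-space move of the TCP to a pose.
- env.move_straight(position, rotation=None, rate=0.15, force_limit=None): straight line of the TCP; rotation=None keeps the orientation; rate is the mean speed in m/s. With force_limit (N) it stops when the force on the tool has changed by that much, and returns True; else False.
- env.set_joints(angles): joint-space move.
- env.gripper_to(opening, grasp_force=None): opening from 0.0 (shut) to 1.0 (fully open); grasp_force is the grip in N (None keeps the last); returns when the fingers have stopped.
- env.dwell(seconds).
- env.inverse_kinematics(position, orientation): joint angles nearest the present ones, or None.
- env.read_state(): the state.
- env.grab_frame(name): name is "side" or "top"; returns a dict with "image" (384x512x3 uint8, blue, green, red), "fx", "fy", "cx", "cy" (pixels), "position" and "orientation" of the camera in the world. Camera axes: x right, y up, looking along -z (the intrinsics and any distortion apply to the point x, -y, -z); pixel columns grow to the right and rows downward; lengths in m; the calibration is good to about 2 mm. A picture is of the moment at which its call begins. There is no depth.
A pose or a line that the arm cannot do raises env.Unreachable and nothing moves.
- env.close_job(): hands the job in, once; it reports no verdict.
Trained networks look in a picture, given as the dict that the camera call returned (one of the last four; its "shot" number tells which), for a name from the list of things; names that differ only in an ending like _2 or _b are one class to them, and where a whole thing is asked for, a point or a joint stands for the part that bears it (a point fixed in the world has none). Each returns a list of dicts, best first, with "score" (0 to 1); they miss things now and then, are a little off and sometimes report something else, mostly with a low value. They report only what shows in the picture. A call takes as long as a camera call. They do not tell look-alikes from the thing itself.
- env.search_frame(picture, thing): "xyz" ([x, y, z] in m, in world coordinates, good to about 4 mm: the middle of the surface that is visible of it).
- env.trace(picture, thing): "mask" (384x512 bool, what is visible of it).
The state is a dict: "clock": time; "joint_positions": joint angles; "qvel": joint speeds; "joint_torque": joint torques, N m; "position": TCP position; "tool_rot": TCP orientation; "force": force on the tool from outside, world axes, zero at the start; "wrist_torque": the same for the moment, N m; "opening": opening from 0.0 (shut) to 1.0 (fully open).
Only numpy, scipy, OpenCV 4.12 (cv2) and the standard library are available. Lean on these libraries where they do the work, as an engineer would, in place of code of your own. Each camera call takes 0.05 s, during which the arm holds its last target.

## Working session

There is one attempt and no reset: what is moved stays moved. The work goes in short steps, each a Python script; the robot and the scene stay as the last script left them, time stands still between calls to the robot, and variables do not carry over. Pictures are saved under pics/ and viewed, and the job is handed in when it is done.

```bash
mkdir -p pics
python3 - <<'E'
from workcell import env
import cv2
s=env.read_state();print(s)
for n in("side","top"):
    p=env.grab_frame(n);cv2.imwrite(f"pics/{n}0.png",p["image"])
    print({k:v for k,v in p.items() if k!="image"})
    for t in "flask beaker jar tube_rack stirrer balance cork_mat tray tile measuring_glass".split():
        print(n,t,[(round(d["score"],2),[round(float(v),3) for v in d["xyz"]]) for d in env.search_frame(p,t)])
E
```

```text
{'clock': 0.0, 'joint_positions': array([ 8.78676861e+01,  2.20895072e+01,  3.79586954e-01, -2.77960880e-02,
       -6.84099666e+01, -1.48151340e+01]), 'qvel': array([-0.00998908,  0.05794581, -0.02472565,  0.10886007,  0.06806682,
       -0.01045054]), 'joint_torque': array([ 8.60521159e-04, -3.90666282e+01,  1.87398505e+01,  4.21958819e+00,
        1.09312608e-02, -1.91506911e-04]), 'position': array([0.18199695, 0.59723007, 0.19457464]), 'tool_rot': array([-8.98774931e+01,  5.68980394e-03,  1.63042303e+02]), 'force': array([ 0.58080478, -0.02373066,  0.50450271]), 'wrist_torque': array([0.0238342 , 0.01908397, 0.01291386]), 'opening': 0.9980802515837701}
{'fx': 397.8293661612461, 'fy': 397.8293661612461, 'cx': 254.2905439617641, 'cy': 186.03586007162178, 'position': array([ 0.0685383 , -0.88507279,  0.95305659]), 'orientation': array([ 50.33847785,  -1.20995184, -21.50214587]), 'shot': 1}
side flask [(0.65, [0.389, 0.31, 0.043])]
side beaker [(0.86, [0.647, -0.204, 0.051])]
side jar [(0.93, [0.377, -0.328, 0.11])]
side tube_rack [(0.85, [0.459, -0.006, 0.099]), (0.29, [0.645, -0.2
[... 576 characters left out ...]
entation': array([  2.45858872,  -0.3427426 , -90.8601311 ]), 'shot': 2}
top flask [(0.65, [0.398, 0.319, 0.038])]
top beaker [(0.98, [0.657, -0.199, 0.052]), (0.24, [0.645, -0.191, 0.006]), (0.23, [0.719, -0.002, 0.027])]
top jar [(0.95, [0.384, -0.308, 0.113])]
top tube_rack [(0.8, [0.466, 0.009, 0.111])]
top stirrer [(0.77, [0.433, 0.015, 0.051]), (0.27, [0.35, -0.289, 0.037])]
top balance [(0.74, [0.351, -0.286, 0.038])]
top cork_mat [(0.71, [0.644, -0.193, 0.004])]
top tray [(0.9, [0.27, 0.515, 0.006]), (0.89, [0.406, 0.321, 0.003]), (0.72, [0.203, 0.315, 0.006])]
top tile [(0.66, [0.64, 0.207, 0.008])]
top measuring_glass [(0.95, [0.718, -0.002, 0.027]), (0.31, [0.353, -0.287, 0.037])]
```

View pics/side0.png

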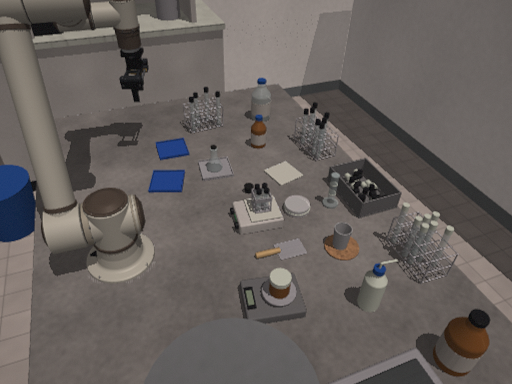

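View pics/top0.png

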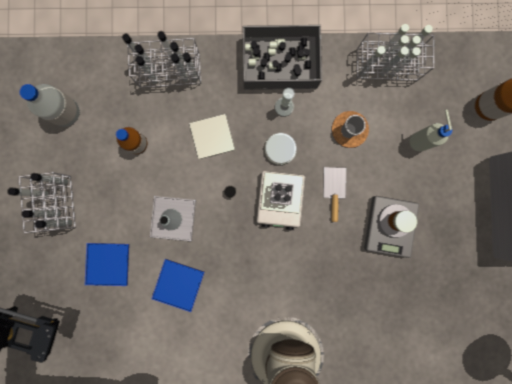

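Side and top views agree:
- The flask stands in the grey steel tray (top 172,218). The two blue trays (107,264) and (178,285) are the look-alikes.
- The rack is on the stirrer (281,195), the jar on the balance (398,222) and the beaker on the cork mat (352,127).
- The tile (212,136) is bare.

I'll confirm these in enlarged crops and fit poses from the masks.

```bash
cat > h.py <<'E'
from workcell import env
import numpy as np, cv2
from scipy.spatial.transform import Rotation as Rn
from scipy.optimize import minimize
def proj(p,P):
    P=np.asarray(P,float); R=Rn.from_euler('xyz',p["orientation"],degrees=True).as_matrix()
    c=(P-p["position"])@R
    return np.c_[p["fx"]*c[:,0]/-c[:,2]+p["cx"], p["fy"]*-c[:,1]/-c[:,2]+p["cy"]]
def circ(d,z,n=48):
    a=np.linspace(0,2*np.pi,n,endpoint=False);return np.c_[d/2*np.cos(a),d/2*np.sin(a),np.full(n,z)]
def box(a,b,z0,z1): return np.array([[sx*a/2,sy*b/2,z] for z in(z0,z1) for sx,sy in((1,1),(1,-1),(-1,-1),(-1,1))])
M={ # list of convex parts
'flask':[np.r_[circ(.064,0),circ(.064,.004),circ(.026,.054)],np.r_[circ(.026,.054),circ(.026,.088)],np.r_[circ(.029,.088),circ(.027,.102)]],
'beaker':[np.r_[circ(.052,0),circ(.056,.075)]],
'jar':[np.r_[circ(.056,0),circ(.056,.046)],np.r_[circ(.058,.046),circ(.058,.062)]],
'tube_rack':[np.r_[box(.056,.056,0,.060)],np.r_[box(.046,.046,.06,.086)]],
'stirrer':[box(.106,.110,.0495,.050)],'cork_mat':[circ(.110,.006)],'tray':[box(.12,.12,0,.012)],'tile':[box(.11,.11,0,.008)],
'pan':[circ(.094,.05)]}
def sil(p,name,x,y,z,yaw,S=4):
    R=Rn.from_euler('z',yaw,degrees=True).as_matrix();m=np.zeros((384*S,512*S),np.uint8)
    for part in M[name]:
        q=proj(p,part@R.T+[x,y,z]);h=cv2.convexHull(((q+.5)*S).astype(np.float32))
        cv2.fillConvexPoly(m,np.round(h).astype(np.int32),1)
    return cv2.resize(m*255,(512,384),interpolation=cv2.INTER_AREA)/255.
def fit(views,name,x0,z,yaw0=None):
    """views: [(pic,mask)]; ->x,y,yaw,IoU"""
    def c(v):
        s=0
        for p,k in views:
            a=sil(p,name,v[0],v[1],z,v[2]*1000 if len(v)>2 else 0);s-=np.minimum(a,k).sum()/np.maximum(a,k).sum()
        return s/len(views)
    best=None
    for y0 in ([None] if yaw0 is None else yaw0):
        v0=list(x0[:2])+([] if y0 is None else [y0/1000]);n=len(v0)
        sx=np.array([v0]+[[v0[j]+(.01 if i==j else 0) for j in range(n)] for i in range(n)])
        r=minimize(c,v0,method='Nelder-Mead',options=dict(initial_simplex=sx,xatol=2e-4,fatol=1e-4,maxfev=150))
        if best is None or r.fun<best.fun: best=r
    return [round(float(v),4) for v in best.x],round(-best.fun,3)
def mask(p,name,near=None):
    r=env.trace(p,name)
    if near is not None and r:
        q=proj(p,[near])[0]
        def d(e):
            ys,xs=np.nonzero(e["mask"]); return np.hypot(xs.mean()-q[0],ys.mean()-q[1]) if len(xs) else 1e9
        r=sorted(r,key=d)
    return r[0]["mask"].astype(float) if r else None
def overlay(p,items,fn,roi=None,sc=3):
    im=cv2.resize(p["image"],None,fx=sc,fy=sc,interpolation=cv2.INTER_CUBIC)
    for n,x,y,z,yaw in items:
        R=Rn.from_euler('z',yaw,degrees=True).as_matrix()
        for part in M[n]:
            q=proj(p,part@R.T+[x,y,z]);h=cv2.convexHull(((q+.5)*sc).astype(np.float32)).astype(np.int32)
            cv2.polylines(im,[h],True,(0,255,0),1)
    if roi: x0,y0,x1,y1=[int(v*sc) for v in roi];im=im[y0:y1,x0:x1]
    cv2.imwrite(fn,im)
E
python3 - <<'E'
from h import *
t=env.grab_frame("top");s=env.grab_frame("side")
its=[]
for n,g,z,yw in [('flask',(.40,.31,.04),.006,None),('beaker',(.65,-.2,.05),.006,None),('jar',(.38,-.32,.1),.05,None),('tube_rack',(.46,0,.09),.05,(-10,20)),('tray',(.40,.31,.005),0,(0,)),('tile',(.638,.203,.008),0,(10,)),('cork_mat',(.642,-.205,.004),0,None)]:
    for nm,vs in(("top",[t]),("side",[s]),("both",[t,s])):
        v=[(p,mask(p,n,g)) for p in vs]; v=[q for q in v if q[1] is not None]
        if not v: print(n,nm,'none');continue
        r=fit(v,n,g,z,yw);print(n,nm,r)
    its.append((n,r[0][0],r[0][1],z,r[0][2]*1000 if yw else 0))
overlay(t,its,"pics/t1.png",(140,90,400,260));overlay(s,its,"pics/s1.png",(190,120,400,320))
E
```

```text
flask top ([0.402, 0.3279], np.float64(0.937))
flask side ([0.4004, 0.3311], np.float64(0.91))
flask both ([0.4001, 0.3284], np.float64(0.905))
beaker top ([0.6563, -0.1974], np.float64(0.911))
beaker side ([0.655, -0.1932], np.float64(0.912))
beaker both ([0.6548, -0.1954], np.float64(0.891))
jar top ([0.3879, -0.3139], np.float64(0.948))
jar side ([0.3837, -0.315], np.float64(0.917))
jar both ([0.3866, -0.3139], np.float64(0.911))
tube_rack top ([0.4677, 0.0116, -0.0078], np.float64(0.952))
tube_rack side ([0.4643, 0.0112, -0.0141], np.float64(0.863))
tube_rack both ([0.4672, 0.0119, -0.0105], np.float64(0.888))
tray top ([0.4034, 0.3231, -0.0062], np.float64(0.743))
tray side ([0.4003, 0.3239, -0.006], np.float64(0.646))
tray both ([0.4024, 0.3234, -0.0062], np.float64(0.686))
tile top ([0.6443, 0.208, 0.0146], np.float64(0.936))
tile side ([0.6429, 0.2102, 0.0148], np.float64(0.946))
tile both ([0.6436, 0.209, 0.0143], np.float64(0.936))
cork_mat top ([0.6589, -0.2015], np.float64(0.594))
cork_mat side ([0.6549, -0.2053], np.float64(0.638))
cork_mat both ([0.6573, -0.2026], np.float64(0.591))
```

View pics/t1.png

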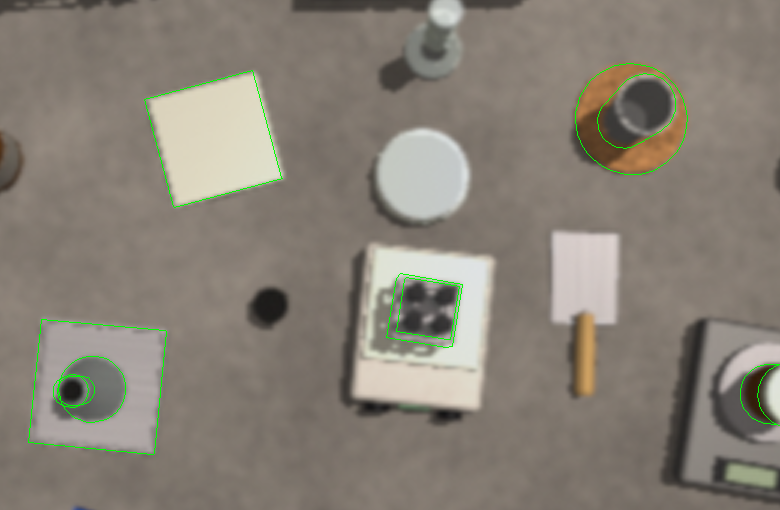

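View pics/s1.png

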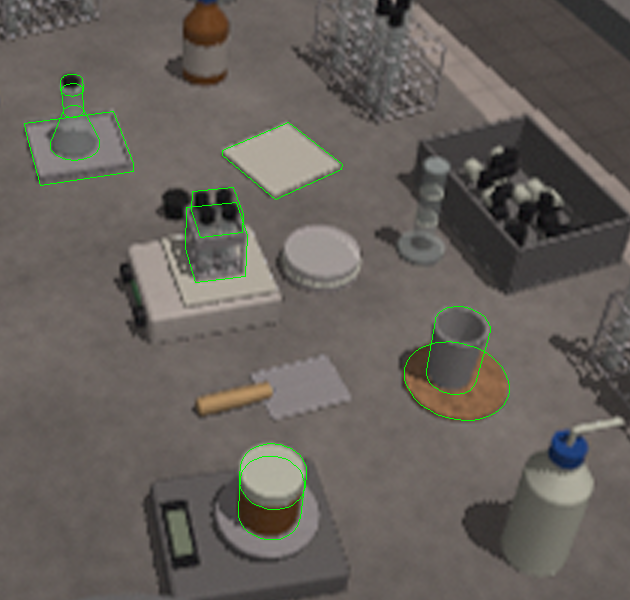

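The crops confirm each identity and the outlines sit well. Starting with the flask to the tile.

```bash
cat >> h.py <<'E'
GZ={'flask':.075,'beaker':.050,'jar':.040,'tube_rack':.052}
def st():
    s=env.read_state();return "t=%.1f pos=%s open=%.3f F=%s"%(s["clock"],np.round(s["position"],4),s["opening"],np.round(s["force"],1))
def near(x,y,yaw,z):
    best=None
    for k in(-1,0,1,2):
        q=env.inverse_kinematics([x,y,z],[-90,0,yaw+180*k])
        if q is not None:
            c=abs(q[5])+.0*k
            if best is None or c<best[0]: best=(c,yaw+180*k,q)
    return best[1]
def pick(n,x,y,zs,yaw,force=12,hi=.27):
    yaw=near(x,y,yaw,hi);zt=zs+GZ[n]-.019;o=[-90,0,yaw]
    env.gripper_to(1.0)
    env.goto([x,y,max(zt+.11,.2)],o)
    env.move_straight([x,y,zt],rate=.12,force_limit=15) and print("TOUCH")
    print(st());env.gripper_to(0.0,force);print("grip",st())
    env.move_straight([x,y,zt+.015],rate=.05);env.move_straight([x,y,hi],rate=.15)
    print("lifted",st())
def place(n,x,y,zs,yaw,hi=.27):
    yaw=near(x,y,yaw,hi);zt=zs+GZ[n]-.019;o=[-90,0,yaw]
    env.goto([x,y,hi],o)
    env.move_straight([x,y,zt+.02],rate=.15);env.dwell(.2);print("above",st())
    h=env.move_straight([x,y,zt-.004],rate=.03,force_limit=4);print("down",h,st())
    env.gripper_to(1.0);env.dwell(.2)
    env.move_straight([x,y,max(zt+.13,.2)],rate=.15);print("off",st())
def jr(x,y,j6=0): return np.degrees(np.arctan2(y,x))+90+j6
E
python3 - <<'E'
from h import *
pick('flask',.4005,.329,.006,jr(.4,.329,0))
for n in("top","side"):cv2.imwrite(f"pics/g1{n}.png",env.grab_frame(n)["image"])
E
```

```text
t=5.4 pos=[0.4009 0.3296 0.0627] open=0.998 F=[-0.2 -0.1 -0.5]
grip t=6.4 pos=[0.4004 0.3288 0.062 ] open=0.319 F=[-1.2  0.1 -0. ]
lifted t=8.3 pos=[0.4001 0.3286 0.2689] open=0.321 F=[-0.5  0.7 -0.7]
```

View pics/g1side.png

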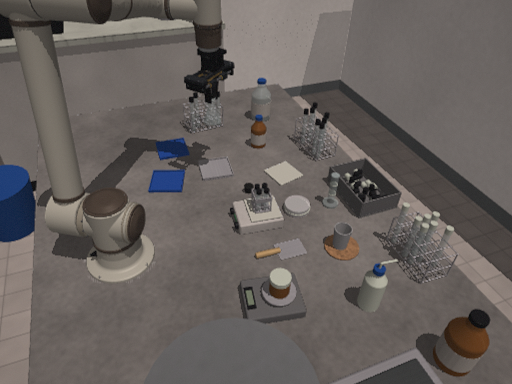

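The flask is held (about 28 mm opening) and the steel tray at (215,169) is empty. Next the flask goes to the tile, then I measure the tray and lift the rack.

Run:
```python
from h import *
place('flask',.6436,.209,.008,jr(.6436,.209,0))
env.goto([.40,.10,.33],[-90,0,near(.40,.10,79.5,.33)])
t=env.grab_frame("top");s=env.grab_frame("side")
cv2.imwrite("pics/t2.png",t["image"]);cv2.imwrite("pics/s2.png",s["image"])
print(env.read_state()["clock"])
for n,g,z,yw in [('tray',(.402,.323,.005),0,(-6,)),('flask',(.6436,.209,.05),.008,None),('tube_rack',(.467,.012,.1),.05,(-10,))]:
  for nm,p in(("t",t),("s",s)):
    m=mask(p,n,g)
    print(n,nm,None if m is None else fit([(p,m)],n,g,z,yw))
```

```text
above t=11.1 pos=[0.6439 0.2091 0.0848] open=0.316 F=[-0.4  0.3 -2.1]
down True t=11.7 pos=[0.6428 0.2084 0.0636] open=0.321 F=[-1.6 -0.1  3.8]
off t=14.1 pos=[0.6429 0.2088 0.1987] open=1.002 F=[ 0.4 -0.5  0.1]
15.3833
tray t ([0.4039, 0.3232, -0.0058], np.float64(0.881))
tray s ([0.4021, 0.3266, -0.0048], np.float64(0.937))
flask t ([0.6444, 0.2088], np.float64(0.935))
flask s ([0.6442, 0.2138], np.float64(0.884))
tube_rack t ([0.4677, 0.0106, -0.0039], np.float64(0.653))
tube_rack s ([0.4678, 0.0148, -0.0104], np.float64(0.886))
```

View pics/s2.png

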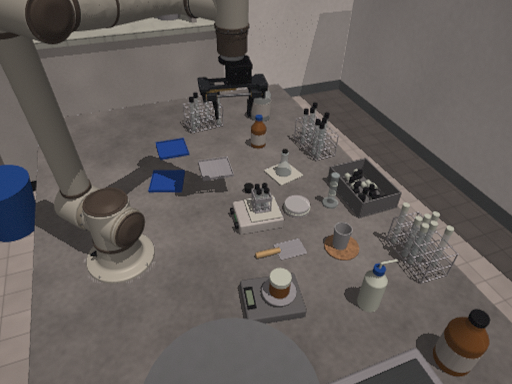

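View pics/t2.png

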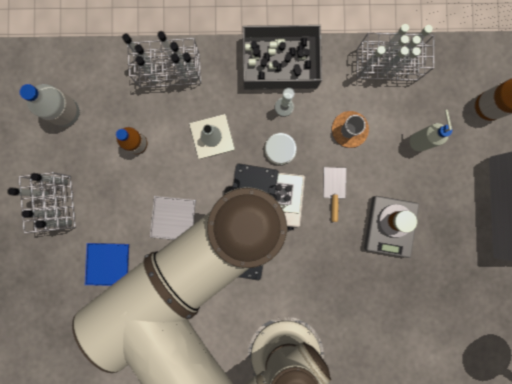

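The flask stands on the tile (212,135) and the tray is clear, at (0.403, 0.3245). Next, the rack to the tray, then I measure the stirrer's plate.

Run:
```python
from h import *
pick('tube_rack',.467,.0117,.05,81,force=15,hi=.25)
place('tube_rack',.403,.3245,.006,84.5,hi=.25)
env.goto([.40,.33,.30],[-90,0,near(.4,.33,84.5,.3)])
t=env.grab_frame("top");s=env.grab_frame("side")
cv2.imwrite("pics/t3.png",t["image"]);cv2.imwrite("pics/s3.png",s["image"])
for n,g in(("stirrer",(.45,.012,.05)),):
  for nm,p in(("t",t),("s",s)):
    m=mask(p,n,g); cv2.imwrite(f"pics/m3{nm}.png",(p["image"]*(.4+.6*m[...,None])).astype(np.uint8))
    # full silhouette box fit
    M['box']=[box(.150,.124,0,.042)]
    print(fit([(p,m)],'box',(.44,.012),0,(-5,)))
overlay(t,[('stirrer',.467,.0117,0,-5)],"pics/t3z.png",(220,140,340,250),5);overlay(s,[('stirrer',.467,.0117,0,-5)],"pics/s3z.png",(210,170,310,250),6)
```

```text
t=17.7 pos=[0.4677 0.012  0.0838] open=0.994 F=[0.4 0.9 0.6]
grip t=18.6 pos=[0.4661 0.0117 0.0835] open=0.477 F=[-3.7  1.7  7.1]
lifted t=20.2 pos=[0.4662 0.0116 0.2489] open=0.471 F=[ 0.5  0.1 -3.6]
above t=23.0 pos=[0.4032 0.3248 0.0597] open=0.470 F=[-0.7  0.  -2.9]
down True t=23.7 pos=[0.4032 0.3256 0.0402] open=0.472 F=[-0.9  2.   2.6]
off t=26.1 pos=[0.4025 0.324  0.199 ] open=1.001 F=[-0.8 -0.2 -0.3]
([0.4534, 0.0095, -0.0079], np.float64(0.954))
([0.4497, 0.0168, -0.0085], np.float64(0.916))
```

View pics/t3z.png

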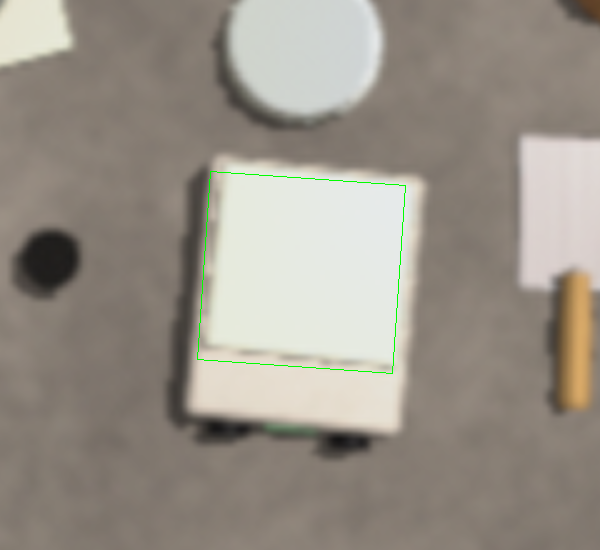

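View pics/s3z.png

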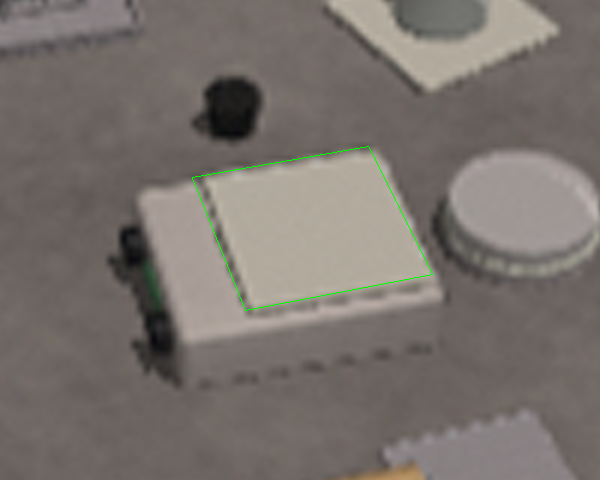

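View pics/s3.png

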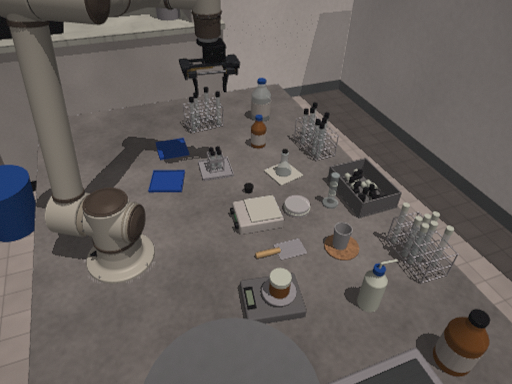

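The rack's grip opening (0.47, about 41 mm) was less than the 56 mm band should give, so I'm checking how it stands before going on.

Run:
```python
from h import *
t=env.grab_frame("top");s=env.grab_frame("side")
its=[('tube_rack',.403,.3245,.006,-5.5),('tray',.403,.3245,0,-5.5)]
for nm,p in(("t",t),("s",s)):
    m=mask(p,'tube_rack',(.403,.324,.06));print(nm,fit([(p,m)],'tube_rack',(.403,.324),.006,(-5,)))
c=proj(s,[(.403,.3245,.04)])[0]
overlay(s,its,"pics/s4z.png",(c[0]-35,c[1]-30,c[0]+35,c[1]+30),10)
cv2.imwrite("pics/s4y.png",cv2.resize(s["image"][int(c[1])-30:int(c[1])+30,int(c[0])-35:int(c[0])+35],None,fx=10,fy=10,interpolation=2))
c=proj(t,[(.403,.3245,.04)])[0]
print(c);cv2.imwrite("pics/t4.png",t["image"])
```

```text
t ([0.4064, 0.3263, -0.0055], np.float64(0.919))
s ([0.4045, 0.3262, -0.0055], np.float64(0.916))
[169.2899318  218.36430805]
```

View pics/s4z.png

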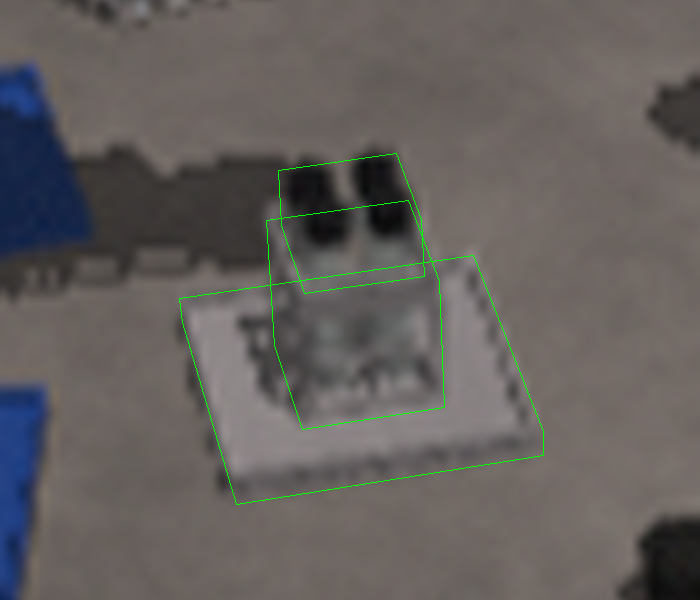

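View pics/s4y.png

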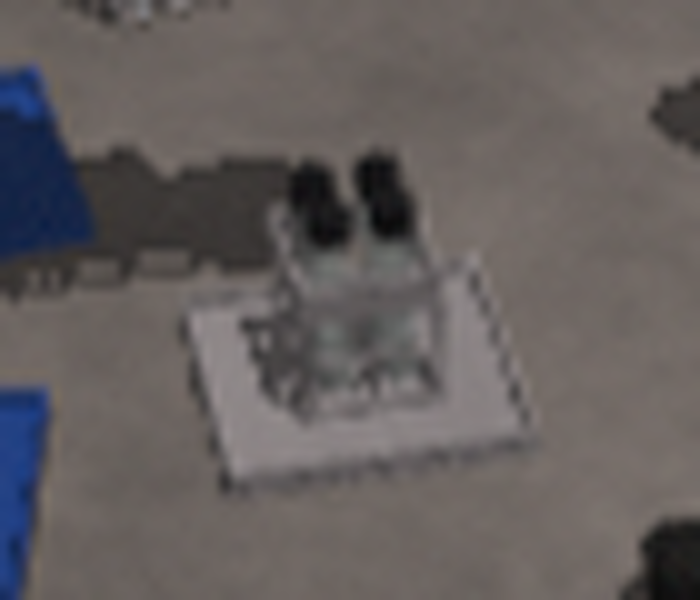

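View pics/t4.png

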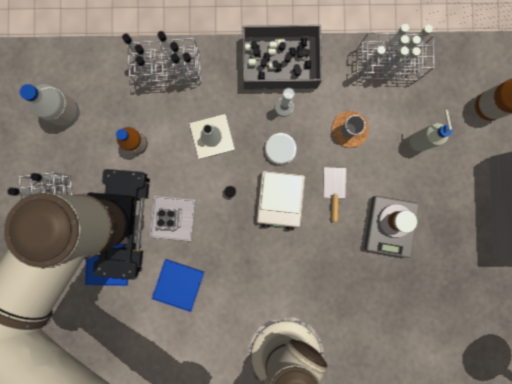

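The rack stands upright and centred in the tray, caps at (167,218) in the top view. Now the stirrer's plate centre, with the contrast stretched.

Run:
```python
from h import *
t=env.grab_frame("top");s=env.grab_frame("side")
def en(p,roi,sc,fn,its):
    q=dict(p);x0,y0,x1,y1=roi
    g=p["image"].astype(float);r=g[y0:y1,x0:x1];lo,hi=np.percentile(r,50),np.percentile(r,99.8)
    q["image"]=np.clip((g-lo)/(hi-lo)*255,0,255).astype(np.uint8);overlay(q,its,fn,roi,sc)
it=[('stirrer',.468,.0125,0,-5)]
en(t,(250,165,315,235),10,"pics/t5.png",[]);en(s,(225,185,290,240),10,"pics/s5.png",[])
en(t,(250,165,315,235),8,"pics/t5b.png",[('stirrer',.468,.0125,0,-6)]);en(s,(225,185,290,240),10,"pics/s5b.png",[('stirrer',.468,.0125,0,-6)])
```

```text
(no output)
```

View pics/t5b.png

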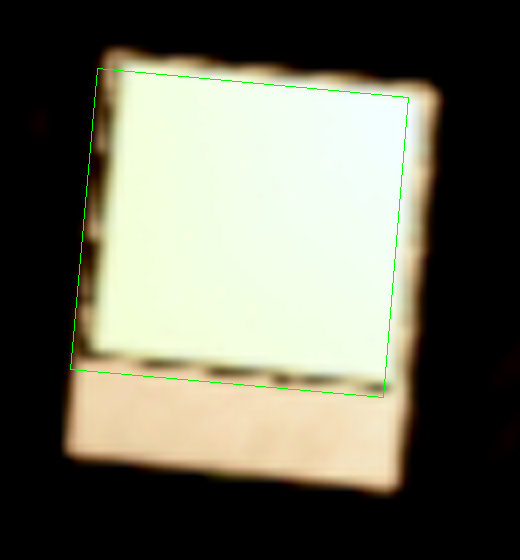

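View pics/s5b.png

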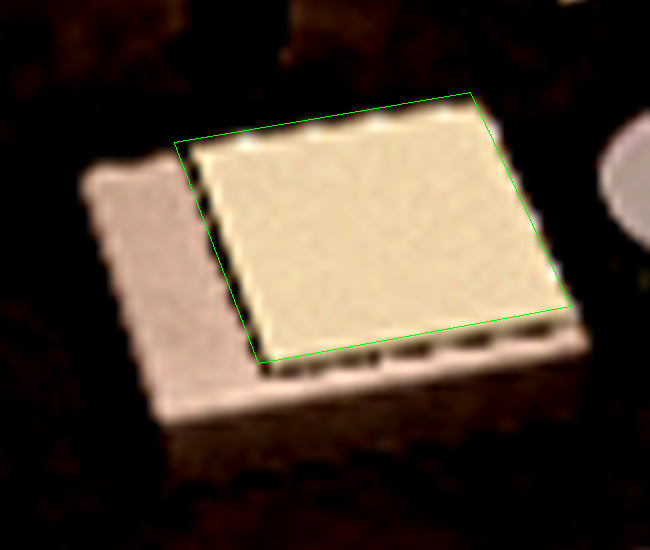

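The plate's centre is at about (0.471, 0.0108); the first outline was about 3 mm too far toward the front. Flask to stirrer next, then the jar to the tile.

Run:
```python
from h import *
pick('flask',.6435,.2088,.008,jr(.6436,.209,0))
place('flask',.471,.0108,.05,jr(.471,.0108,0))
pick('jar',.386,-.3142,.05,jr(.386,-.314,70),force=15)
t=env.grab_frame("top");s=env.grab_frame("side");cv2.imwrite("pics/s6.png",s["image"]);cv2.imwrite("pics/t6.png",t["image"])
m=mask(s,'flask',(.471,.011,.1));print(fit([(s,m)],'flask',(.471,.011),.05))
```

```text
t=29.7 pos=[0.6441 0.2091 0.0651] open=1.000 F=[-0.2  0.2 -0.2]
grip t=30.7 pos=[0.6433 0.2087 0.064 ] open=0.317 F=[-1.  -0.4  0.8]
lifted t=32.6 pos=[0.643  0.2087 0.2687] open=0.321 F=[ 0.   0.4 -2.1]
above t=34.9 pos=[0.4715 0.011  0.1268] open=0.323 F=[-1.   0.4 -0.4]
down True t=35.5 pos=[0.4703 0.0105 0.1055] open=0.321 F=[-2.   0.6  3.5]
off t=37.9 pos=[0.4703 0.0107 0.235 ] open=1.005 F=[-0.6 -0.2 -0.2]
t=40.7 pos=[ 0.3866 -0.3144  0.0717] open=1.001 F=[-0.9 -0.7  1. ]
grip t=41.3 pos=[ 0.3857 -0.3143  0.0711] open=0.659 F=[-2.1 -0.5  1.2]
lifted t=43.1 pos=[ 0.3855 -0.3139  0.2689] open=0.661 F=[-0.1 -0.5 -2.2]Traceback (most recent call last):
  File "<stdin>", line 6, in <module>
  File "h.py", line 36, in fit
    r=minimize(c,v0,method='Nelder-Mead',options=dict(initial_simplex=sx,xatol=2e-4,fatol=1e-4,maxfev=150))
    res = _minimize_neldermead(fun, x0, args, callback, bounds=bounds,
                               **options)
    fsim[k] = func(sim[k])
              ~~~~^^^^^^^^
    fx = function(np.copy(x), *(wrapper_args + args))
  File "h.py", line 30, in c
    a=sil(p,name,v[0],v[1],z,v[2]*1000 if len(v)>2 else 0);s-=np.minimum(a,k).sum()/np.maximum(a,k).sum()
                                                              ~~~~~~~~~~^^^^^
TypeError: '<=' not supported between instances of 'float' and 'NoneType'
```

View pics/s6.png

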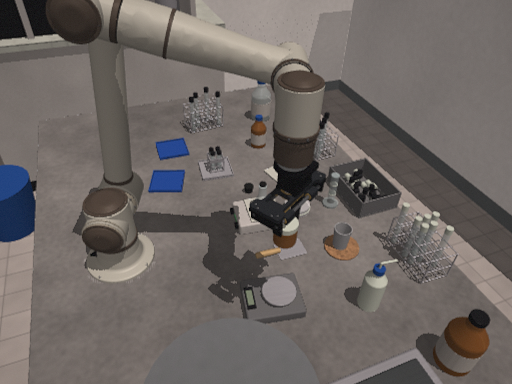

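The jar is held (57 mm) and the pan at (279,291) is bare. Next, the jar to the tile, then I measure the pan.

Run:
```python
from h import *
place('jar',.6436,.209,.008,jr(.6436,.209,0))
env.goto([.55,.3,.32],[-90,0,near(.55,.3,jr(.55,.3),.32)])
t=env.grab_frame("top");s=env.grab_frame("side");cv2.imwrite("pics/t7.png",t["image"])
for n,g,z in(('flask',(.471,.011,.1),.05),('jar',(.6436,.209,.05),.008),('beaker',(.655,-.195,.04),.006)):
  for nm,p in(("t",t),("s",s)):
    m=mask(p,n,g);print(n,nm,None if m is None else fit([(p,m)],n,g,z))
it=[('pan',.387,-.314,0,0)]
for nm,p in(("t",t),("s",s)):
    c=proj(p,[(.387,-.314,.05)])[0].astype(int);overlay(p,it,f"pics/p7{nm}.png",(c[0]-30,c[1]-30,c[0]+30,c[1]+30),9)
a=cv2.imread("pics/p7t.png");b=cv2.imread("pics/p7s.png");cv2.imwrite("pics/p7.png",cv2.resize(np.hstack([a,b]),None,fx=.74,fy=.74))
c=[proj(p,[(.471,.011,.07)])[0].astype(int) for p in(t,s)]
for nm,p,k in zip("ts",(t,s),c):overlay(p,[('flask',.471,.011,.05,0),('stirrer',.471,.011,0,-6)],f"pics/f7{nm}.png",(k[0]-30,k[1]-30,k[0]+30,k[1]+30),6)
cv2.imwrite("pics/f7.png",np.hstack([cv2.imread("pics/f7t.png"),cv2.imread("pics/f7s.png")]))
```

```text
above t=47.2 pos=[0.6439 0.2092 0.0497] open=0.662 F=[ 0.3 -0.4 -2.3]
down True t=47.8 pos=[0.6432 0.2088 0.0289] open=0.660 F=[0.1 0.4 4. ]
off t=50.1 pos=[0.643  0.2088 0.1987] open=1.001 F=[-0.5  0.5 -0.5]
flask t ([0.4709, 0.0117], np.float64(0.958))
flask s ([0.4691, 0.014], np.float64(0.913))
jar t ([0.6454, 0.2101], np.float64(0.852))
jar s ([0.6445, 0.2105], np.float64(0.891))
beaker t ([0.6548, -0.1964], np.float64(0.877))
beaker s ([0.6549, -0.1931], np.float64(0.863))
```

View pics/p7.png

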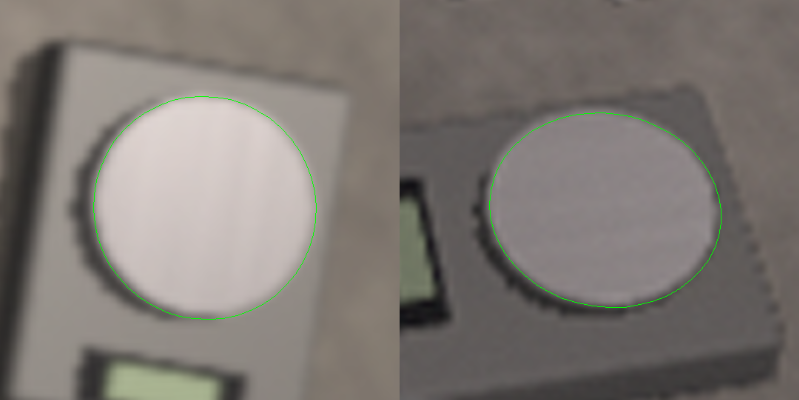

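View pics/f7.png

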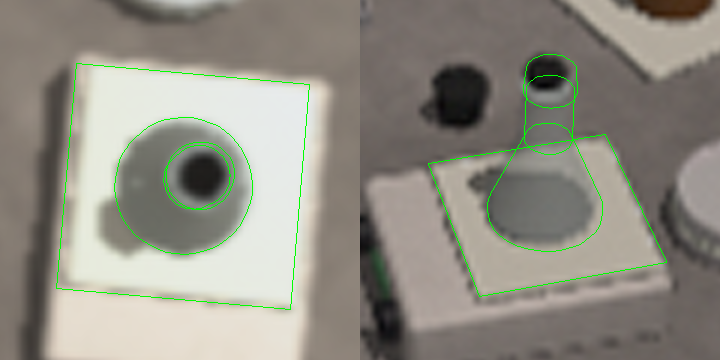

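View pics/t7.png

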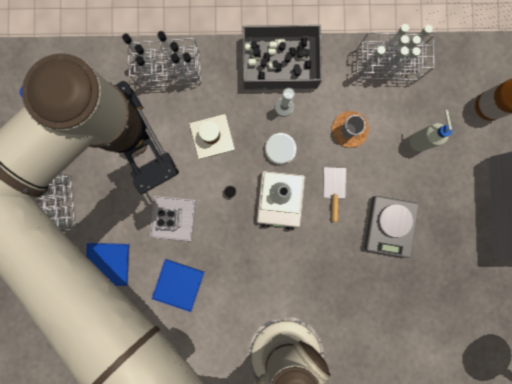

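The flask is centred on the plate, the jar is on the tile, and the pan outline matches at (0.387, -0.314). Next, the beaker to the balance.

Run:
```python
from h import *
x,y=.655,-.195
env.goto([x,y,.3],[-90,0,near(x,y,jr(x,y),.3)])
pick('beaker',x,y,.006,jr(x,y,0),force=10)
place('beaker',.387,-.314,.05,jr(.387,-.314,70))
env.goto([.40,-.2,.32],[-90,0,near(.40,-.2,jr(.4,-.2,0),.32)])
env.goto([.55,.25,.32],[-90,0,near(.55,.25,jr(.55,.25),.32)])
t=env.grab_frame("top");s=env.grab_frame("side");cv2.imwrite("pics/t8.png",t["image"]);cv2.imwrite("pics/s8.png",s["image"])
for n,g,z in(('cork_mat',(.657,-.203,0),0),('jar',(.645,.21,.05),.008),('beaker',(.387,-.314,.09),.05)):
  for nm,p in(("t",t),("s",s)):
    m=mask(p,n,g);print(n,nm,None if m is None else fit([(p,m)],n,g,z))
print(st())
```

```text
t=55.3 pos=[ 0.6557 -0.1951  0.038 ] open=0.997 F=[ 0.2 -0.  -0.4]
grip t=56.0 pos=[ 0.6546 -0.1949  0.037 ] open=0.635 F=[-1.1  0.4  0.4]
lifted t=58.0 pos=[ 0.6545 -0.1949  0.2687] open=0.637 F=[-0.5  0.2 -2.2]
above t=60.6 pos=[ 0.3874 -0.3142  0.1017] open=0.632 F=[-0.3  0.1 -2.1]
down True t=61.3 pos=[ 0.3863 -0.3141  0.0805] open=0.635 F=[-0.6 -0.1  3.8]
off t=63.3 pos=[ 0.3864 -0.3136  0.21  ] open=0.996 F=[ 0.5  0.4 -0.1]
cork_mat t ([0.6592, -0.2008], np.float64(0.96))
cork_mat s ([0.6558, -0.2011], np.float64(0.939))
jar t ([0.6477, 0.2101], np.float64(0.908))
jar s ([0.6461, 0.2136], np.float64(0.89))
beaker t ([0.3886, -0.3177], np.float64(0.898))
beaker s ([0.3882, -0.3138], np.float64(0.872))
t=66.6 pos=[0.5501 0.2496 0.3201] open=0.996 F=[-0.3  1.4 -1. ]
```

View pics/t8.png

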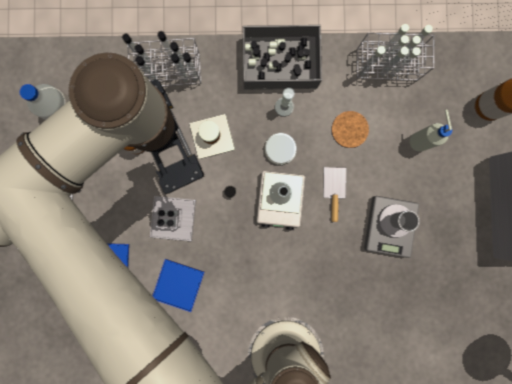

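View pics/s8.png

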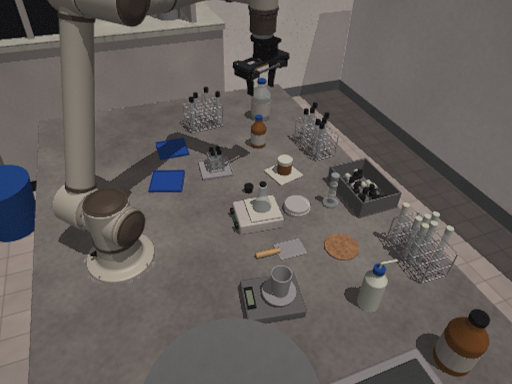

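The beaker stands on the pan (top 398,220). The cork mat at (350,128) is bare, centre (0.6575, -0.201). The jar is last.

Run:
```python
from h import *
pick('jar',.645,.2098,.008,jr(.6436,.209,0),force=15,hi=.3)
x,y=.6575,-.201
place('jar',x,y,.006,jr(x,y,0),hi=.3)
env.goto([.5,-.05,.35],[-90,0,near(.5,-.05,jr(.5,-.05),.35)])
env.goto([.18,.55,.32],[-90,0,near(.18,.55,jr(.18,.55),.32)])
env.dwell(.5)
t=env.grab_frame("top");s=env.grab_frame("side");cv2.imwrite("pics/t9.png",t["image"]);cv2.imwrite("pics/s9.png",s["image"])
its=[]
for n,g,z,yw in(('jar',(.6575,-.201,.05),.006,None),('beaker',(.387,-.314,.09),.05,None),('flask',(.471,.011,.1),.05,None),('tube_rack',(.404,.325,.05),.006,(-5,)),('tray',(.403,.3245,.01),0,(-5,))):
  for nm,p in(("t",t),("s",s)):
    m=mask(p,n,g);print(n,nm,None if m is None else fit([(p,m)],n,g,z,yw))
for p in(t,s):print([np.round(d["xyz"],3) for d in env.search_frame(p,"measuring_glass")[:1]])
its=[('jar',.6575,-.201,.006,0),('cork_mat',.6575,-.201,0,0),('beaker',.387,-.314,.05,0),('pan',.387,-.314,0,0),('tube_rack',.4045,.3255,.006,-5.5),('tray',.403,.3245,0,-5.5),('flask',.4705,.0115,.05,0),('stirrer',.471,.011,0,-6)]
overlay(t,its,"pics/t9z.png",(150,80,420,265),2.9);overlay(s,its,"pics/s9z.png",(190,130,380,320),3)
print(st())
```

```text
t=69.1 pos=[0.6456 0.2101 0.03  ] open=1.001 F=[0.3 0.4 0.2]
grip t=69.7 pos=[0.6445 0.2095 0.029 ] open=0.660 F=[-1.4 -1.   1.5]
lifted t=72.0 pos=[0.6446 0.2097 0.2989] open=0.659 F=[-0.1  0.5 -1.8]
above t=75.6 pos=[ 0.6578 -0.201   0.0476] open=0.664 F=[ 0.4  0.3 -2.2]
down True t=76.2 pos=[ 0.6572 -0.201   0.0268] open=0.661 F=[-0.1  0.6  4. ]
off t=78.5 pos=[ 0.6569 -0.2008  0.1987] open=1.000 F=[-0.7  1.  -0.5]
jar t ([0.6604, -0.1993], np.float64(0.843))
jar s ([0.6588, -0.1984], np.float64(0.928))
beaker t ([0.3883, -0.3163], np.float64(0.878))
beaker s ([0.3884, -0.3115], np.float64(0.859))
flask t ([0.4713, 0.0124], np.float64(0.931))
flask s ([0.4707, 0.0153], np.float64(0.869))
tube_rack t ([0.4081, 0.3259, -0.0049], np.float64(0.913))
tube_rack s ([0.4044, 0.3284, -0.0113], np.float64(0.889))
tray t ([0.4034, 0.323, -0.0067], np.float64(0.689))
tray s ([0.4015, 0.3246, -0.0065], np.float64(0.643))
[array([ 0.721, -0.002,  0.027])]
[array([ 0.717, -0.019,  0.048])]
t=83.2 pos=[0.18 0.55 0.32] open=0.998 F=[ 0.5 -0.2 -0.3]
```

View pics/t9z.png

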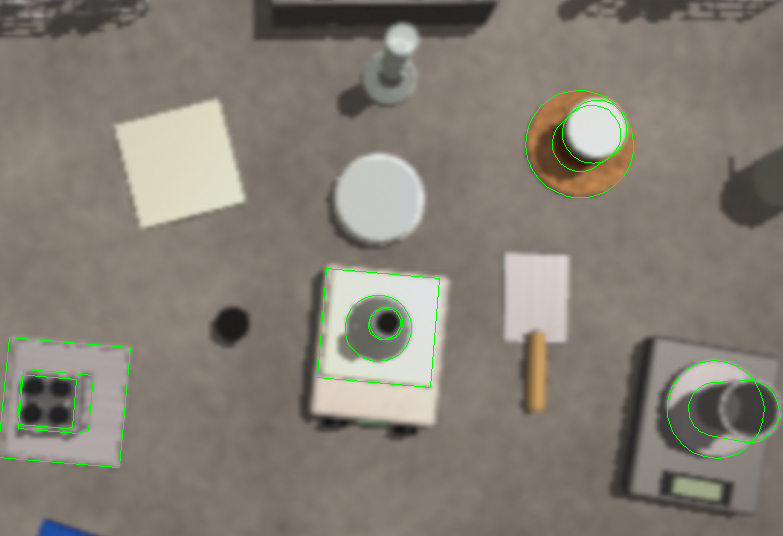

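View pics/s9z.png

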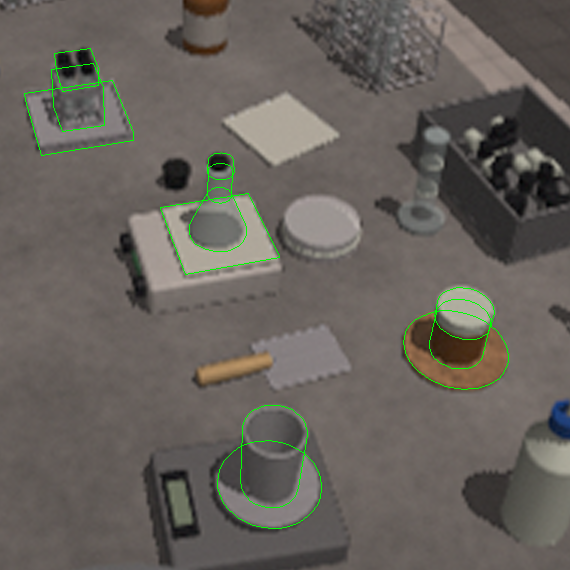

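All four outlines match in both views and the measuring cylinder hasn't moved. Handing in.

```bash
python3 -c "
from workcell import env
print(env.close_job())"
```

```text
the job is handed in; nothing more can be done
None
```

The job is handed in. All four things stand upright in their own places, done in about 83 s of the 152 s allowed. No verdict is reported, so the results below are my own measurements.

**Order of moves:**
1. Flask to the tile.
2. Rack to the steel tray (not the blue ones).
3. Flask to the stirrer.
4. Jar to the tile.
5. Beaker to the balance.
6. Jar to the cork mat.

**Last checks:** fits from both cameras put every centre within about 6 mm of its place, against the 15 mm limit. The outlines match in both views, the measuring cylinder is unmoved, and the gripper was open and well clear.

**Checks that disagreed:**
- **Rack grip:** the fingers closed to about 41 mm instead of the band's 56 mm. I never found out why. The rack was still carried level and stands upright and centred in the tray.
- **Camera difference:** the two views differ by up to 5 mm in the fitted positions.

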